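Hang the washed sprockets at the blow-off nozzle and set the air valve

TASK

Hook the parts basket over the drying rail at the free end, well away from the tape band, slide it along the rail until its hook is centred on the band in front of the air nozzle, and let go of it so that it hangs there. Then turn the air valve's handwheel clockwise by its handle until it is fully closed against its stop, and back it off exactly two turns. Finish while still gripping the handle, keeping the wheel still at that setting; leave everything else on the bench where it is.

Things in the scene. Friction and masses are not known exactly. Their poses are not given: they have to be found in the camera images.
- basket: The loose parts basket with its rigid hanger, standing upright on the bench at the start; origin at the centre of its underside, z up, hook open to +x. An aluminium tray 90 x 64 x 22 mm (x, y, z) holding a stack of sprockets (top 27 mm above the underside), a steel strip up to the hook, a black tab on top. 0.25 to 0.5 kg, its weight nearly under the tab.
- basket_grip (a point): Centre of the upright black grip tab on top of the basket's hanger, half-way up. The tab is 26 mm along x, 16 mm along y and 50 mm tall, 158 to 208 mm above the basket's underside; this point 183 mm above it. Axes as the basket's.
- basket_seat (a point): Middle of the underside of the hook's roof, which sits on the rail; 33 mm below basket_grip, 150 mm above the basket's underside. Roof 40 mm along y, 8 mm thick. Rail gap x -12.5 to +12.5 mm: on the -x side a 5 mm strip runs down to the tray, on the +x side a 5 mm lip reaches 28 mm below the roof. The rail, along y, enters from +x below the lip, above the sprockets.
- rail: The fixed drying rail: a round steel bar on two posts over a 14 mm high drip tray. Origin on the bench below the bar's middle; y along the bar, x across it, away from the robot.
- rail_mid (a point): Middle of the rail's bar, on its centre line, 200 mm above the bench; bar 12 mm in diameter. Axes: y along the bar, x across it, away from the robot, z up. Posts at y = -180 and +180 mm; the basket's tray clears them from y = -135 to +135 mm. The free end is the +y end.
- mark (a point): Middle of the dark tape band round the rail (60 mm long, flush), on the bar's centre line, 40 to 100 mm from its middle towards the -y end. Axes as rail_mid. The air nozzle, a bent pipe with a brass tip on a stand, points at this place from the far (+x) side: tip 65 mm from the bar, 105 mm above the bench, its top 112 mm.
- wheel (a joint): Angle in rad of the air valve's handwheel from fully closed: 0 = closed against the hard stop, grows as the wheel turns counter-clockwise seen from above (opening); one turn = 6.283, two turns = 12.566. Can open to 19. Stays where it is left; friction 0.12 N m.
- wheel_axis (a point): Point on the upright axis of the handwheel, 108 mm above the bench (the rim's top: 106 mm). The steel wheel has a rim of 100 mm diameter (to the middle of its 12 mm thick bar). The axes turn with the wheel.
- handle: The handwheel's upright black handle; origin at its lower end, 109 mm above the bench. It spins freely on its pin, so its axes mean nothing.
- handle_mid (a point): Middle of the wheel's upright black handle: a cylinder 20 mm in diameter and 54 mm tall that spins freely on its pin, so a hand of fixed direction can walk it round. It stands 50 mm off the wheel's axis; this point is 136 mm above the bench, the handle spans 109 to 163 mm.
- screwdriver: A screwdriver lying on the bench, a bystander; origin on its underside.
- tape: A roll of tape lying flat, 84 mm across, 22 mm high, a bystander; origin at its underside.
- wrench: A wrench lying on the bench, a bystander; origin on its underside.
- oil: An upright oil bottle, 48 mm across, 120 mm tall, a bystander; origin at its underside.
- carton: A closed brown carton 160 x 110 x 60 mm, a bystander; origin at its underside.
- whitebox: A closed white box 130 x 180 x 70 mm, a bystander; origin at its underside.
- chainring: A steel chainring lying flat, 90 mm across, 16 mm high, a bystander; origin at its underside.

How it is judged:
By the outcome, as a careful person would: the job done as asked, in the order asked, and still so for the second after the job is handed in, while the arm keeps its last pose, push and grip.
It also fails if it takes over 72 s, if anything falls off the work surface, if the arm or the gripper's body presses on something with over 40 N, if the wrist force passes 120 N, or if a joint passes its speed limit or range.

ROBOT

A 6-joint arm with a two-finger parallel gripper is mounted at the origin on the work surface. World frame = base frame: x ahead of the robot, y to its left, z up, the work surface at z = 0. Lengths are in m, angles in degrees, forces in N, time in s.
With the tool pointing down it reaches from about 0.375 to 0.975 m from the base axis. Payload 3.8 kg.
Tool frame: the origin (TCP) lies at the centre of the arm's flange, where the gripper is bolted on; the fingertips stand 166 mm ahead of it and the grasp point (between the pads) lies 147 mm ahead of it (robot.tcp_to_tips is the distance from the TCP to the fingertips, in m); z points along the fingers, y is the direction in which the jaws open and shut (so a half turn about z gives the same grasp; the last joint's range is limited). The gripper opens to 88 mm and grips with 3 to 60 N. Pads are 18 mm wide; open, the fingers measure 123 mm over their backs; the gripper's body (75 mm by 187 mm) begins 45 mm behind the grasp point.
Start: joints at [61.656, 15.12, 91.902, -0, 72.978, -2.114], TCP at [0.298, 0.605, 0.405] pointing down, gripper open.
Joint ranges: [-150.88, 150.88], [-54.13, 125.18], [17.81, 147.31], [-75.09, 255.09], [0, 152.58], [-146.25, 146.25]. Speed limits (degrees/s): [147.25, 147.25, 180, 180, 180, 180].

INTERFACE

Orientations are given as [roll, pitch, yaw] about the fixed x, y, z axes, in that order (R = Rz(yaw) Ry(pitch) Rx(roll)).
In Python, from rig import robot gives the robot as it stands.
- The arm moves only by the shell command python3 -m handwheel 'ROWS' [FORCE]. ROWS is JSON, one flat list of numbers, 5 for each row, row after row: the shift along the world's x, y, z in m, then the turn about the world's z in rad, then the closure, from 0 (fully open) to 1 (shut). In form: [x, y, z, twist, grip, x, y, z, twist, grip, ...]. A call has 1 to 5 rows; each row is the pose to reach, as a shift and turn from the pose commanded when the call began; what a row does not reach only later rows make up. A row lasts 1/8 s, in which the tool goes at most 62.5 mm and 10.7 degrees, less where a joint would pass 70% of its speed; a pose out of reach is approached as far as the arm can. A call with a gripper value outside its range is refused whole. The fingers move at their own pace and stop on an object; FORCE is the grip in N (left out, the last holds). Time passes only in rows, so rows that repeat a pose let the fingers close. It gives the time, the measured TCP pose, the force and the opening at its end, in the units of the state.
- robot.get_obs(): the state, without advancing time (a new reading comes with each control period).
- robot.camera(name): name is "scene" or "top" or "wrist"; returns the picture (480x640x3 uint8, blue, green, red); there is no depth.
- robot.camera_model(name): a dict with "mtx" (3x3 intrinsics, pixels), "R" (3x3) and "t" (3): a world point X has camera coordinates R X + t; the wrist camera has in their place "mount" (4x4, takes a point from camera to tool coordinates, whose origin is the TCP and whose axes are the flange's). Camera axes: x right, y down, z forward; pixel columns grow to the right and rows downward; lengths in m; the calibration is good to about 2 mm. A picture is of the moment at which its call begins: read the wrist's pose just before it. camera_model takes no time and is no camera call.
- robot.hand_in(): hands the job in, once; it reports no verdict.
The state is a dict: "clock": time; "joint_pos": joint angles; "joint_vel": joint speeds; "joint_torque": joint torques, N m; "ee_pos": TCP position; "eef_rot": TCP orientation; "wrist_force": force on the tool from outside, world axes, zero at the start; "ft_torque": the same for the moment, N m; "gripper_width": finger opening in m.
Only numpy, scipy, OpenCV 4.12 (cv2) and the standard library are available. Lean on these libraries where they do the work, as an engineer would, in place of code of your own. Each camera call takes 0.05 s, during which the arm holds its last target.

## Working session

There is one attempt and no reset: what is moved stays moved. The work goes in short steps, Python scripts to look and compute and a shell command to move; the robot and the scene stay as the last step left them, time stands still between calls to the robot, and variables do not carry over. Pictures are saved under pics/ and viewed, and the job is handed in when it is done.

```bash
mkdir -p pics; ls; python3 - <<'E'
from rig import robot
import cv2,numpy as np
o=robot.get_obs();print(o)
for n in("scene","top","wrist"):
    cv2.imwrite(f"pics/{n}0.png",robot.camera(n)); m=robot.camera_model(n); print(n,{k:np.round(v,4).tolist() for k,v in m.items()})
E
```

```text
pics
{'clock': 0.0, 'joint_pos': array([ 6.16542413e+01,  1.51689455e+01,  9.19791005e+01,  1.97875869e-04,
        7.29765746e+01, -2.11397347e+00]), 'joint_vel': array([-0.01373126, -0.03852212, -0.0668104 ,  0.00808289, -0.01818835,
       -0.116178  ]), 'joint_torque': array([-1.20686385e-03, -5.02122509e+01, -3.56862473e+01,  7.27478787e-02,
        2.98008369e-02, -1.90732567e-04]), 'ee_pos': array([0.29819472, 0.605195  , 0.4034104 ]), 'eef_rot': array([-1.79875471e+02, -4.78587988e-03,  1.53768151e+02]), 'wrist_force': array([-0.08679204,  0.02624058,  0.1949974 ]), 'ft_torque': array([ 0.0334823 ,  0.05354567, -0.05655831]), 'gripper_width': 0.08849986023993837}
scene {'mtx': [[477.3656, 0.0, 318.006], [0.0, 477.3656, 239.1423], [0.0, 0.0, 1.0]], 'R': [[-0.1707, 0.9853, 0.0027], [0.7446, 0.1308, -0.6545], [-0.6453, -0.1097, -0.756]], 't': [0.1352, -0.2727, 1.5889]}
top {'mtx': [[475.6823, 0.0, 313.8068], [0.0, 475.6823, 241.8293], [0.0, 0.0, 1.0]], 'R': [[0.0238, -0.9997, -0.0014], [-0.9816, -0.0231, -0.1895], [0.1894, 0.0059, -0.9819]], 't': [-0.0684, 0.539, 1.2634]}
wrist {'mtx': [[371.8736, 0.0, 317.8997], [0.0, 371.8736, 239.4523], [0.0, 0.0, 1.0]], 'mount': [[0.0005, -0.9578, -0.2876, 0.0741], [1.0, 0.0005, 0.0003, -0.0002], [-0.0001, -0.2876, 0.9578, 0.0206], [0.0, 0.0, 0.0, 1.0]]}
```

View pics/scene0.png

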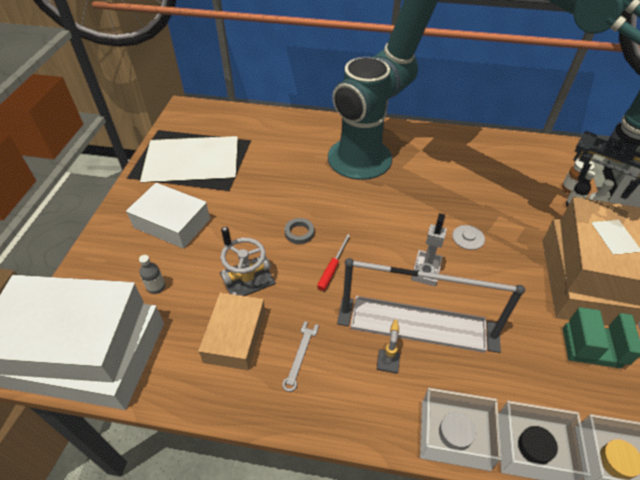

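View pics/top0.png

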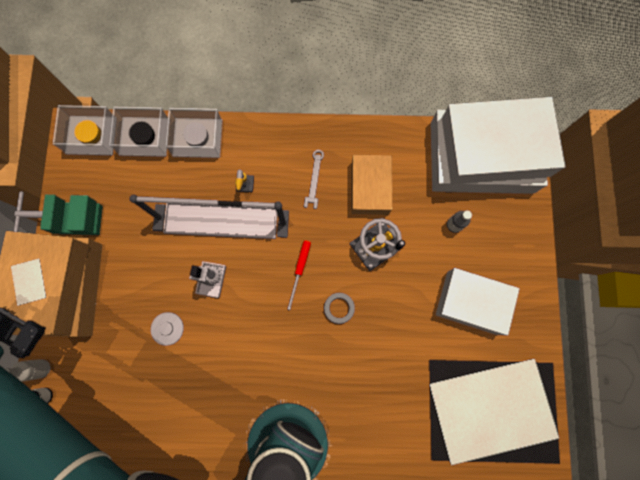

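View pics/wrist0.png

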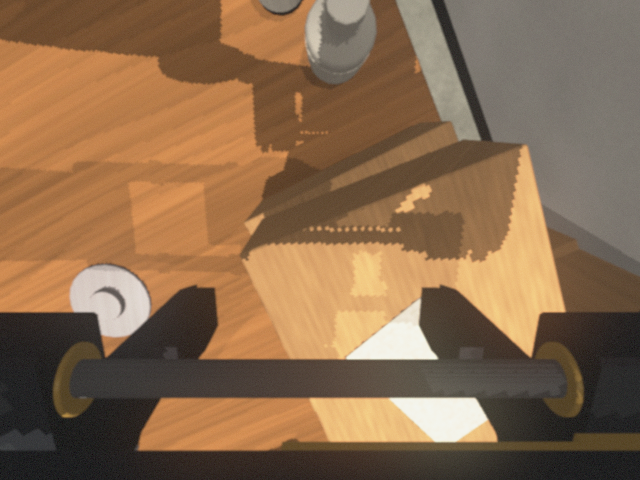

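The top view shows the basket at about (208,280) with its tab near (196,272), the rail from (135,200) to (283,207) with its band at about (230,204), and the handwheel at (380,240) with its handle at (400,244). I'll zoom in to measure them.

```bash
python3 - <<'E'
import cv2,numpy as np
t=cv2.imread("pics/top0.png");s=cv2.imread("pics/scene0.png")
cv2.imwrite("pics/t1.png",cv2.resize(t[180:310,120:300],None,fx=4.4,fy=4.4,interpolation=cv2.INTER_CUBIC))
cv2.imwrite("pics/t2.png",cv2.resize(t[200:290,330:430],None,fx=6,fy=6,interpolation=cv2.INTER_CUBIC))
cv2.imwrite("pics/s1.png",cv2.resize(s[200:380,330:535],None,fx=3.3,fy=3.3,interpolation=cv2.INTER_CUBIC))
E
```

```text
(no output)
```

View pics/t1.png

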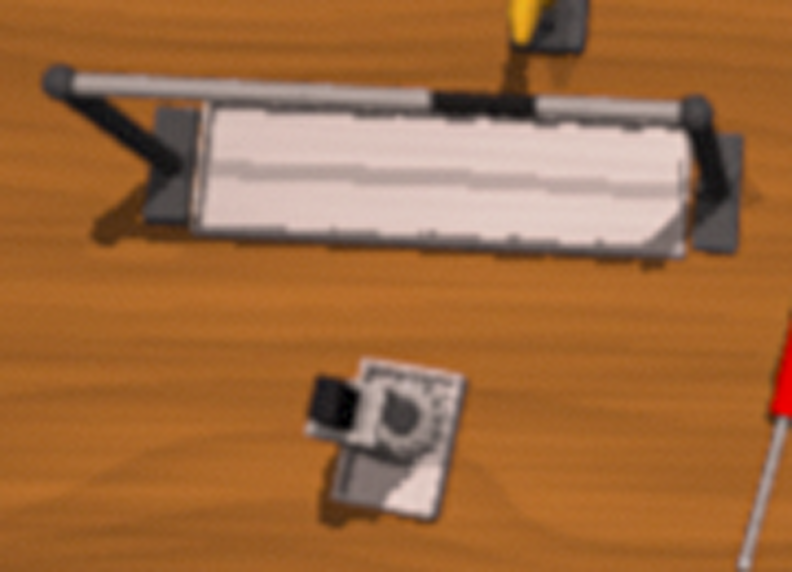

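View pics/t2.png

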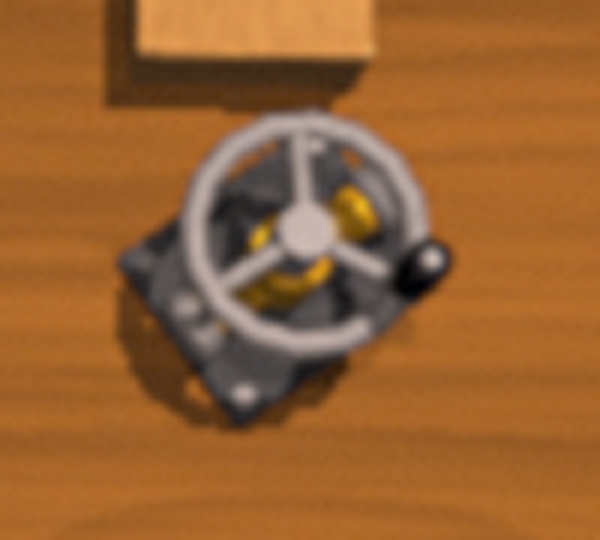

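View pics/s1.png

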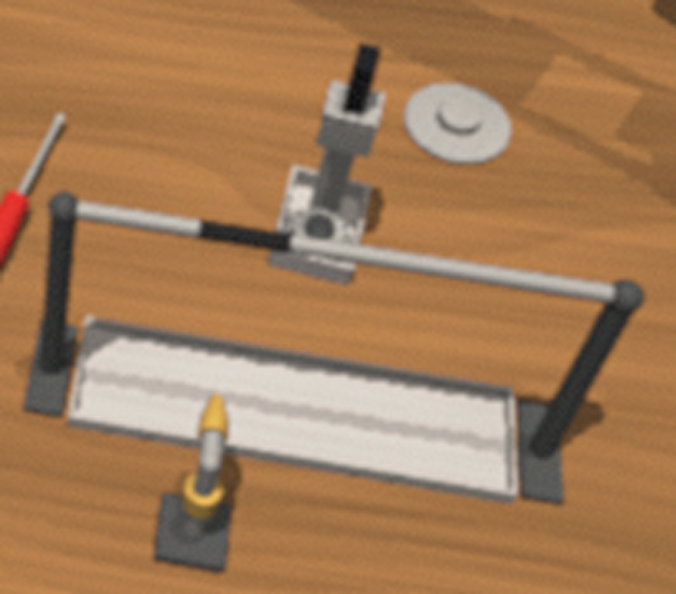

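```bash
cat > h.py <<'E'
import cv2,numpy as np
from rig import robot
def px(n,P):
    m=robot.camera_model(n);c=m["R"]@np.asarray(P,float)+m["t"];p=m["mtx"]@c;return p[:2]/p[2]
def ray(n,uv):
    m=robot.camera_model(n);d=m["R"].T@np.linalg.solve(m["mtx"],[uv[0],uv[1],1.]);return -m["R"].T@m["t"],d
def onz(n,uv,z):
    C,d=ray(n,uv);return C+d*(z-C[2])/d[2]
def tri(a,b):
    C1,d1=ray("top",a);C2,d2=ray("scene",b)
    s=np.linalg.lstsq(np.c_[d1,-d2],C2-C1,rcond=None)[0]
    p,q=C1+d1*s[0],C2+d2*s[1];return (p+q)/2,np.linalg.norm(p-q)
def wray(uv,obs):
    from scipy.spatial.transform import Rotation as R
    m=robot.camera_model("wrist");M=np.array(m["mount"]);Rw=R.from_euler('xyz',obs["eef_rot"],degrees=True).as_matrix()
    d=Rw@M[:3,:3]@np.linalg.solve(m["mtx"],[uv[0],uv[1],1.]);return obs["ee_pos"]+Rw@M[:3,3],d
def wonz(uv,z,obs):
    C,d=wray(uv,obs);return C+d*(z-C[2])/d[2]
def wpx(P,obs):
    from scipy.spatial.transform import Rotation as R
    m=robot.camera_model("wrist");M=np.array(m["mount"]);Rw=R.from_euler('xyz',obs["eef_rot"],degrees=True).as_matrix()
    c=M[:3,:3].T@(Rw.T@(np.asarray(P)-obs["ee_pos"])-M[:3,3]);p=m["mtx"]@c;return p[:2]/p[2]
E
python3 - <<'E'
from h import *
np.set_printoptions(precision=4,suppress=True)
t=lambda x,y:(x/4.4+120-.4,y/4.4+180-.4)
s=lambda x,y:(x/3.3+330-.35,y/3.3+200-.35)
w=lambda x,y:(x/6+330-.4,y/6+200-.4)
print("post+",tri(t(60,82),s(627,296)),onz("top",t(60,82),.2))
print("post-",tri(t(695,110),s(63,205)),onz("top",t(695,110),.2))
a,b=onz("top",t(432,101),.2),onz("top",t(535,105),.2)
print("band",a,b,(a+b)/2, "scene",(onz("scene",s(202,227),.2)+onz("scene",s(290,242),.2))/2)
for c in[(362,362),(465,377),(440,520),(335,505)]: print("tray",onz("top",t(*c),.022))
for c in[(318,378),(358,380),(355,428),(310,430)]: print("tab",onz("top",t(*c),.208))
print("tab scene top",onz("scene",s(369,47),.208), "bottom",onz("scene",s(357,108),.158))
print("hub",onz("top",w(306,231),.106)); 
for c in [(306,111),(190,231),(425,215)]: print(onz("top",w(*c),.106))
print("handle",onz("top",w(432,262),.163),onz("top",w(412,288),.112))
for n,c in dict(carton=(372,183),oil=(462,218)).items(): print(n,onz("top",c,.06))
E
```

```text
post+ (array([0.6123, 0.3968, 0.1986]), np.float64(0.000524919908696124)) [0.6119 0.3959 0.2   ]
post- (array([0.6035, 0.0353, 0.2015]), np.float64(0.0006777942013804012)) [0.6039 0.0358 0.2   ]
band [0.6057 0.1846 0.2   ] [0.6047 0.1262 0.2   ] [0.6052 0.1554 0.2   ] scene [0.606  0.1558 0.2   ]
tray [0.4816 0.2572 0.022 ]
tray [0.4735 0.1909 0.022 ]
tray [0.3825 0.2013 0.022 ]
tray [0.3904 0.2679 0.022 ]
tab [0.4454 0.2355 0.208 ]
tab [0.4448 0.2135 0.208 ]
tab [0.4184 0.2133 0.208 ]
tab [0.4168 0.2378 0.208 ]
tab scene top [0.4278 0.2329 0.208 ] bottom [0.4419 0.2341 0.158 ]
hub [ 0.5442 -0.2327  0.106 ]
[ 0.5988 -0.2329  0.106 ]
[ 0.543  -0.1815  0.106 ]
[ 0.5527 -0.2853  0.106 ]
handle [ 0.5205 -0.2778  0.163 ] [ 0.5186 -0.2782  0.112 ]
carton [ 0.7112 -0.2153  0.06  ]
oil [ 0.6158 -0.4646  0.06  ]
```

Measured so far:

| Item | Position (m) | Yaw |
|---|---|---|
| Rail mid | (0.608, 0.216) | −1.3° |
| Band | (0.605, 0.156) | as the rail |
| Basket | (0.432, 0.229) | −6.6° |
| Wheel axis | (0.545, −0.233) | – |
| Handle | (0.520, −0.278) | – |

The next move takes the gripper over the basket.

```bash
python3 -m handwheel '[0.02,-0.056,0,0.07,0, 0.04,-0.112,0,0.14,0, 0.06,-0.168,0,0.21,0, 0.08,-0.224,0,0.28,0, 0.1,-0.28,0,0.342,0]' 40 && python3 -m handwheel '[0.017,-0.048,0,0,0, 0.034,-0.096,0,0,0, 0.034,-0.096,0,0,0]'
python3 - <<'E'
from h import *
o=robot.get_obs();cv2.imwrite("pics/w1.png",robot.camera("wrist"));print(o["ee_pos"],o["eef_rot"],o["clock"])
for z in(.208,.158):print(wpx([.432,.229,z],o))
E
```

```text
clock: 0.78
ee_pos: [0.3985, 0.3236, 0.4045]
eef_rot: [-180.0, 0.0, 173.5]
wrist_force: [0.9, -0.5, -0.5]
gripper_width: 0.0882
clock: 1.15
ee_pos: [0.433, 0.2268, 0.4045]
eef_rot: [-180.0, 0.0, 173.1]
wrist_force: [0.3, -0.2, -0.6]
gripper_width: 0.0881
[0.4329756  0.22679209 0.40453794] [-1.79955012e+02  5.46837811e-03  1.73087709e+02] 1.15
[322.62637031 277.18768537]
[321.73281419 247.03921525]
```

View pics/w1.png

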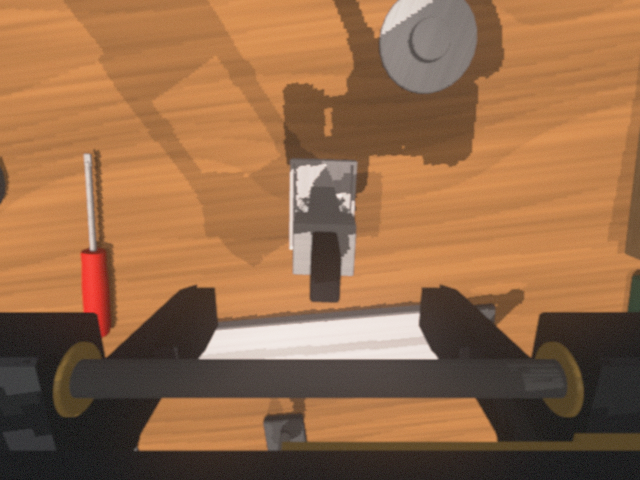

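The wrist view shows the tab centred at column ≈325, rows 232–300, almost under the gripper and aligned with it (the prediction was 322.6). I'll shift it a few mm, lower the gripper and grip.

```bash
python3 -m handwheel '[-0.001,0.003,-0.03,0.004,0, -0.001,0.003,-0.072,0.004,0, -0.001,0.003,-0.072,0.004,0.3, -0.001,0.003,-0.072,0.004,1, -0.001,0.003,-0.072,0.004,1]' 40 && python3 -m handwheel '[0,0,0,0,1,0,0,0,0,1,0,0,0,0,1,0,0,0,0,1]'
python3 - <<'E'
from h import *
o=robot.get_obs();cv2.imwrite("pics/w2.png",robot.camera("wrist"));print(o["ee_pos"],o["eef_rot"],o["clock"],o["gripper_width"])
E
```

```text
clock: 1.82
ee_pos: [0.432, 0.2333, 0.3348]
eef_rot: [179.9, 0.2, 173.6]
wrist_force: [0.7, 0.3, -0.0]
gripper_width: 0.06
clock: 2.33
ee_pos: [0.4313, 0.2324, 0.3327]
eef_rot: [180.0, 0.0, 173.6]
wrist_force: [-1.3, 0.0, 0.6]
gripper_width: 0.0202
[0.43132731 0.23242521 0.33274256] [1.79998892e+02 1.27468522e-03 1.73587409e+02] 2.325 0.02015668259983687
```

View pics/w2.png

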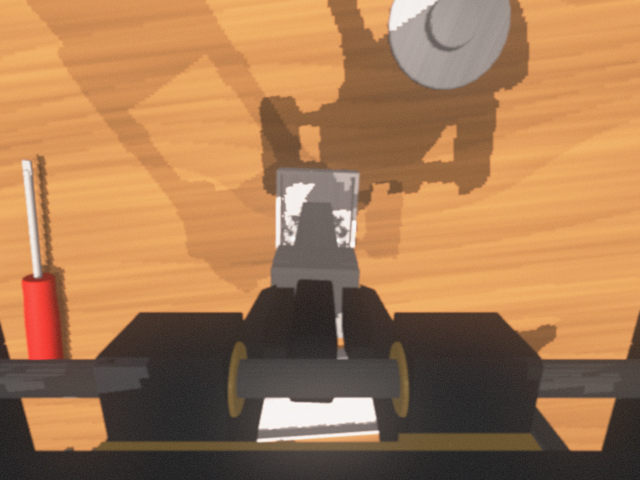

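```bash
python3 -m handwheel '[0,0,0,0,1, 0,0,0,0,1, 0,0,0.03,0,1, 0,0,0.08,0,1, 0,0,0.117,0.08,1]' 50 && python3 -m handwheel '[0,0.03,0,0.014,1, 0,0.06,0,0.014,1, 0,0.085,0,0.014,1, 0,0.085,0,0.014,1]'
python3 - <<'E'
from h import *
o=robot.get_obs();print(o["ee_pos"],o["eef_rot"],o["clock"],o["gripper_width"],o["wrist_force"])
for n in("scene","top","wrist"):
    cv2.imwrite(f"pics/{n}3.png",robot.camera(n))
t=cv2.imread("pics/top3.png");s=cv2.imread("pics/scene3.png")
cv2.imwrite("pics/t3.png",cv2.resize(t[150:310,100:320],None,fx=3.6,fy=3.6,interpolation=cv2.INTER_CUBIC))
cv2.imwrite("pics/s3.png",cv2.resize(s[160:380,330:555],None,fx=2.7,fy=2.7,interpolation=cv2.INTER_CUBIC))
E
```

```text
clock: 3.0
ee_pos: [0.4312, 0.2324, 0.4507]
eef_rot: [-180.0, -0.0, 178.3]
wrist_force: [1.1, -0.9, -4.0]
gripper_width: 0.0158
clock: 3.5
ee_pos: [0.431, 0.3186, 0.4484]
eef_rot: [-179.9, -0.1, 179.1]
wrist_force: [-0.2, -0.2, -3.7]
gripper_width: 0.0159
[0.43099706 0.31864993 0.44843725] [-1.79948330e+02 -1.06832849e-01  1.79094625e+02] 3.5 0.01592419977449329 [-0.15900172 -0.16368019 -3.66492557]
```

View pics/s3.png

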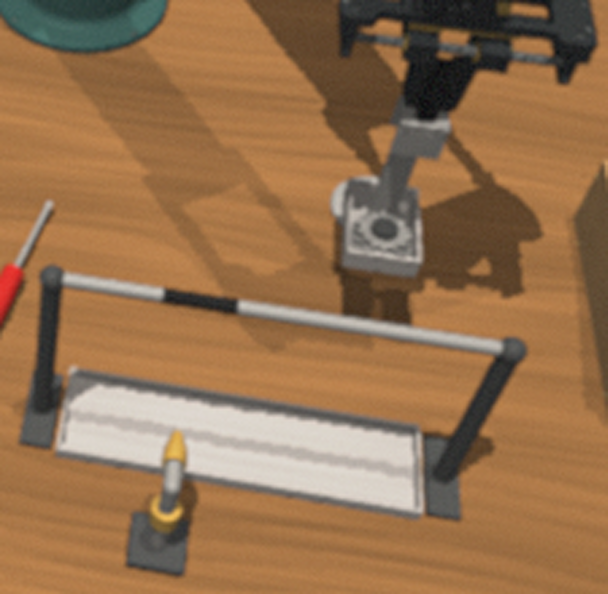

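View pics/wrist3.png

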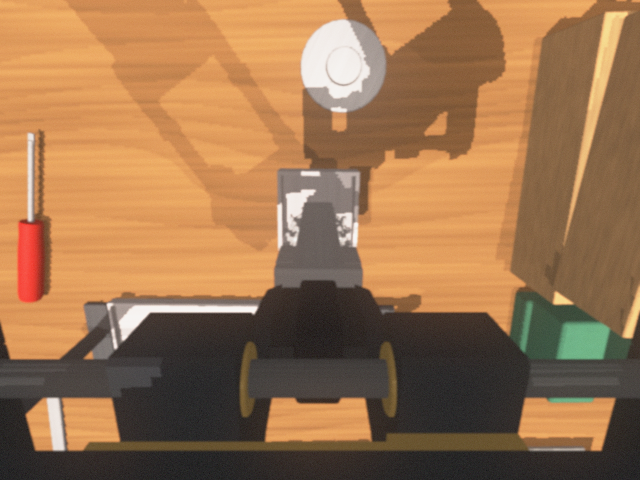

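The basket hangs upright and aligned in the jaws, and the lip clears the rail top by about 32 mm on paper. I'll thread it over the rail at y ≈ 0.319, which is 103 mm from the middle toward the free end.

```bash
python3 -m handwheel '[0.035,0,0,-0.005,1, 0.08,0,0,-0.007,1, 0.125,0,0,-0.007,1, 0.16,0,0,-0.007,1, 0.178,0,0,-0.007,1]' && python3 -m handwheel '[0,0,0,0,1,0,0,0,0,1]'
python3 - <<'E'
from h import *
o=robot.get_obs();print(o["ee_pos"],o["eef_rot"],o["clock"],o["gripper_width"],o["wrist_force"])
for n in("scene","top","wrist"):
    cv2.imwrite(f"pics/{n}4.png",robot.camera(n))
s=cv2.imread("pics/scene4.png")
cv2.imwrite("pics/s4.png",cv2.resize(s[180:380,400:580],None,fx=3,fy=3,interpolation=cv2.INTER_CUBIC))
E
```

```text
clock: 4.28
ee_pos: [0.611, 0.3162, 0.449]
eef_rot: [-180.0, -0.0, 178.5]
wrist_force: [0.4, 0.3, -3.5]
gripper_width: 0.0155
clock: 4.53
ee_pos: [0.6084, 0.3174, 0.4496]
eef_rot: [-180.0, -0.1, 178.6]
wrist_force: [0.7, -0.6, -2.8]
gripper_width: 0.0156
[0.60835443 0.31736451 0.44956637] [-1.79983828e+02 -7.65733482e-02  1.78584436e+02] 4.525 0.015610154890593862 [ 0.73741762 -0.59731751 -2.75374492]
```

View pics/s4.png

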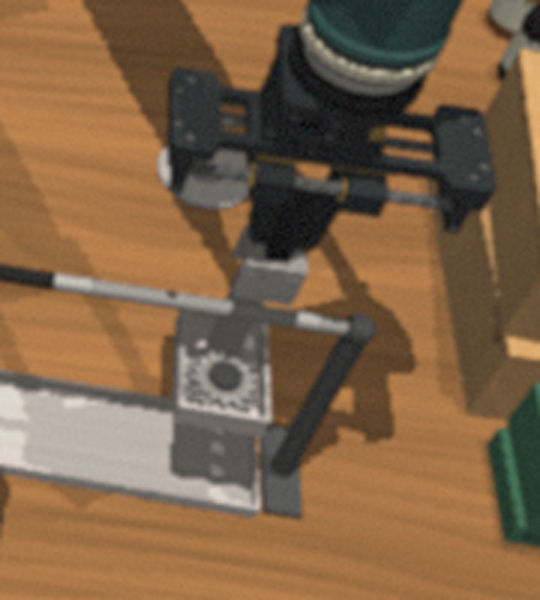

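View pics/wrist4.png

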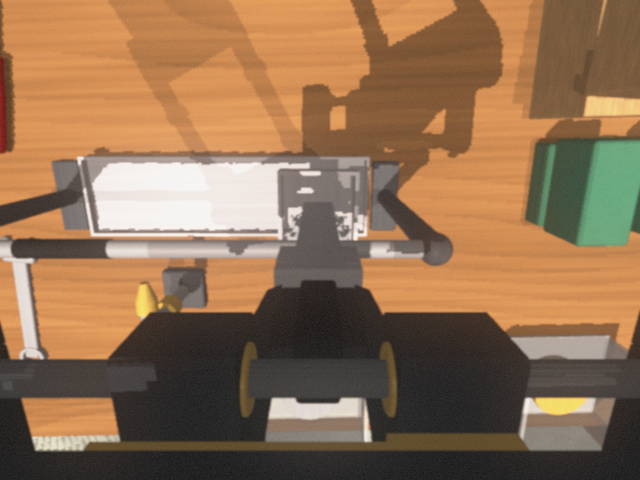

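```bash
python3 - <<'E'
from h import *
o=robot.get_obs()
for c in[(130,249),(200,249),(390,247),(437,248)]:print(wonz(c,.2,o))
# basket roof edges / tray near edge predicted
x,y,z=o["ee_pos"];u=z-.147-.003-.183
for n,P in dict(roofback=(x-.0175,y,u+.154),traynear=(x-.045,y,u+.022),trayl=(x-.045,y-.032,u+.022),tabb=(x-.013,y,u+.158)).items(): print(n,wpx(P,o))
print(u)
E
```

```text
[0.60660062 0.1955457  0.2       ]
[0.60766913 0.24098946 0.2       ]
[0.6092037  0.36430313 0.2       ]
[0.61060307 0.39481745 0.2       ]
roofback [317.34757936 258.79420845]
traynear [316.7188242  167.35649372]
trayl [275.23357984 168.34403932]
tabb [317.57744856 271.35735985]
0.11710158105340313
```

The rail is at x ≈ 0.609 under the hook, and the TCP is at 0.608. I'll lower the basket and watch the wrist force.

```bash
python3 -m handwheel '[0,0,-0.025,0,1, 0,0,-0.045,0,1, 0,0,-0.053,0,1, 0,0,-0.056,0,1, 0,0,-0.056,0,1]' && python3 -m handwheel '[0,0,-0.001,0,1,0,0,-0.002,0,1,0,0,-0.002,0,1]'
python3 - <<'E'
from h import *
o=robot.get_obs();print(o["ee_pos"],o["eef_rot"],o["clock"],o["gripper_width"],o["wrist_force"])
for n in("scene","wrist"):
    cv2.imwrite(f"pics/{n}5.png",robot.camera(n))
s=cv2.imread("pics/scene5.png")
cv2.imwrite("pics/s5.png",cv2.resize(s[180:380,400:580],None,fx=3,fy=3,interpolation=cv2.INTER_CUBIC))
E
```

```text
clock: 5.3
ee_pos: [0.6095, 0.3176, 0.3941]
eef_rot: [180.0, 0.0, 178.6]
wrist_force: [0.6, 0.0, -3.4]
gripper_width: 0.0156
clock: 5.68
ee_pos: [0.6094, 0.3175, 0.3919]
eef_rot: [180.0, 0.0, 178.6]
wrist_force: [0.6, -0.1, -4.1]
gripper_width: 0.0156
[0.60936161 0.3174585  0.39190495] [1.79993333e+02 1.10247138e-02 1.78575091e+02] 5.675 0.01563442582719426 [ 0.6303318  -0.11146645 -4.14923163]
```

View pics/s5.png

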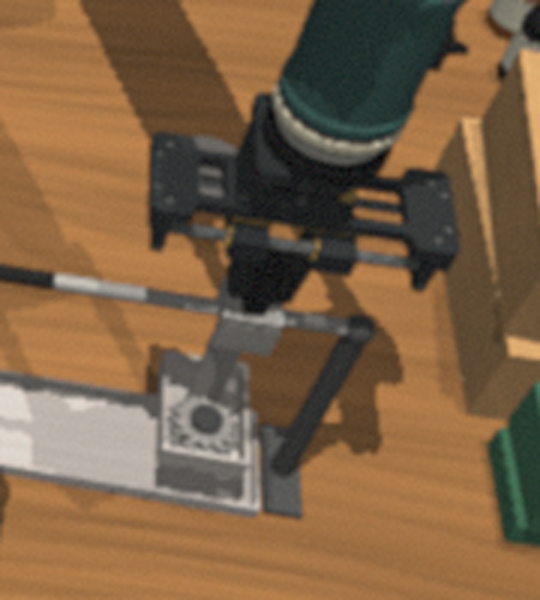

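View pics/wrist5.png

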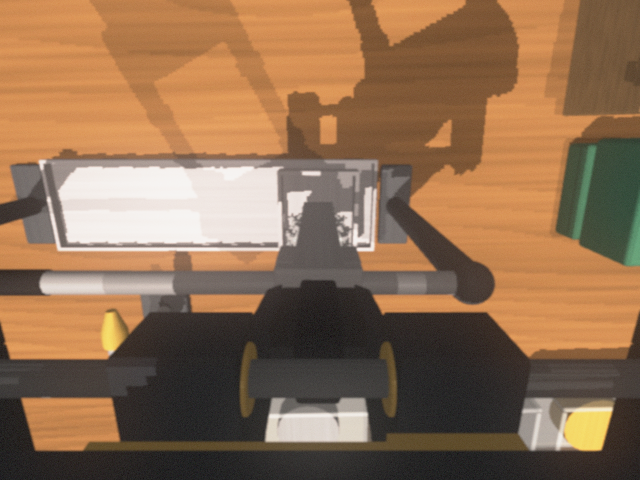

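The hook's lip is now on the far side of the rail, but there is no contact yet (−4.1 N is just the basket's weight). I'll lower it slowly until the force drops.

```bash
python3 -m handwheel '[0,0,-0.0015,0,1,0,0,-0.0015,0,1,0,0,-0.0015,0,1]' && python3 -m handwheel '[0,0,-0.0015,0,1,0,0,-0.0015,0,1,0,0,-0.0015,0,1]'
```

```text
clock: 6.15
ee_pos: [0.6093, 0.3175, 0.3901]
eef_rot: [-180.0, -0.0, 178.6]
wrist_force: [0.3, 0.3, -3.9]
gripper_width: 0.0157
clock: 6.52
ee_pos: [0.6093, 0.3175, 0.3886]
eef_rot: [-180.0, -0.0, 178.6]
wrist_force: [-0.7, 1.0, -3.0]
gripper_width: 0.0151
```

```bash
python3 -m handwheel '[0,0,-0.001,0,1,0,0,-0.001,0,1,0,0,-0.001,0,1]' && python3 -m handwheel '[0,0,-0.001,0,1,0,0,-0.001,0,1,0,0,-0.001,0,1]'
```

```text
clock: 6.9
ee_pos: [0.6093, 0.3175, 0.3885]
eef_rot: [180.0, 0.0, 178.6]
wrist_force: [-2.7, -3.0, 2.0]
gripper_width: 0.0158
clock: 7.28
ee_pos: [0.6093, 0.3175, 0.3884]
eef_rot: [180.0, 0.1, 178.6]
wrist_force: [-3.6, -1.1, 5.4]
gripper_width: 0.0157
```

It is seated: the force flipped to +5.4 N. I'll ease the load and slide it along the rail toward the band, about −0.162 in y and −0.004 in x.

```bash
python3 -m handwheel '[0,0,0.001,0,1,0,-0.015,0.001,0,1,-0.001,-0.04,0.001,0,1,-0.0015,-0.065,0.001,0,1,-0.002,-0.085,0.001,0,1]' && python3 -m handwheel '[-0.0005,-0.02,0,0,1,-0.001,-0.04,0,0,1,-0.0015,-0.055,0,0,1,-0.0015,-0.06,0,0,1,-0.0015,-0.06,0,0,1]'
python3 - <<'E'
from h import *
o=robot.get_obs();print(o["ee_pos"],o["eef_rot"],o["clock"],o["gripper_width"],o["wrist_force"])
for n in("scene","top","wrist"):
    cv2.imwrite(f"pics/{n}6.png",robot.camera(n))
s=cv2.imread("pics/scene6.png")
cv2.imwrite("pics/s6.png",cv2.resize(s[180:380,330:550],None,fx=3,fy=3,interpolation=cv2.INTER_CUBIC))
E
```

```text
clock: 7.9
ee_pos: [0.6075, 0.2307, 0.3884]
eef_rot: [179.9, 0.1, 178.5]
wrist_force: [0.1, 4.6, 4.7]
gripper_width: 0.0156
clock: 8.52
ee_pos: [0.6059, 0.1709, 0.3884]
eef_rot: [-180.0, 0.0, 178.5]
wrist_force: [0.6, 1.9, 5.8]
gripper_width: 0.0157
[0.60594268 0.17085699 0.38842688] [-1.79957316e+02  4.48616492e-02  1.78526835e+02] 8.525 0.01568876474264921 [0.57959272 1.87245421 5.75872344]
```

View pics/s6.png

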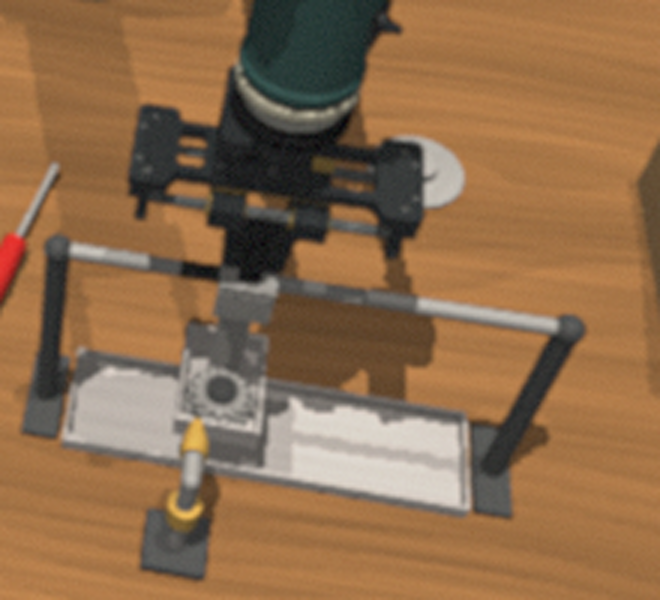

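View pics/wrist6.png

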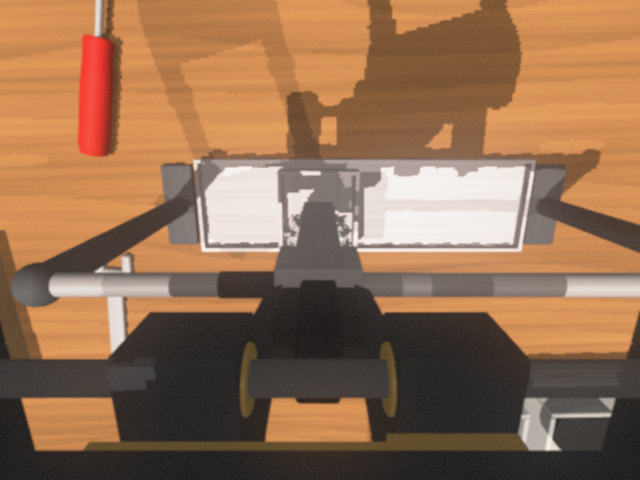

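```bash
python3 - <<'E'
from h import *
o=robot.get_obs()
print(wonz((217.5,284),.206,o),wonz((217.5,284),.2,o),wonz((36,284),.2,o))
im=cv2.imread("pics/wrist6.png",0);print(im[284,195:240],im[284,355:420:2])
P=o["ee_pos"];print(wpx((P[0],P[1],.2),o))
E
```

```text
[0.60122967 0.12332896 0.206     ] [0.60380554 0.12150116 0.2       ] [0.60164874 0.03268602 0.2       ]
[104 105 101 104  99 103 103 103 102 103 105  99 103 103 103 103 103 104
 103 103 101  93  76  62  54  55  59  59  54  56  53  56  52  55  57  57
  55  58  55  57  54  53  56  59  49] [ 86  94  99  99 101 105 103 104 108 103 109 106 107 108 105 107 107 111
 107 108 104 108 107 110 122 133 135 135 136 134 132 134 134]
[318.75774407 285.75380314]
```

```bash
python3 -m handwheel '[0,-0.009,0,0,1,-0.0005,-0.017,0,0,1,-0.0005,-0.017,0,0,1,-0.0005,-0.017,0,0,1]'
python3 - <<'E'
from h import *
o=robot.get_obs();print(o["ee_pos"],o["clock"],o["wrist_force"])
for n in("scene","top","wrist"):
    cv2.imwrite(f"pics/{n}7.png",robot.camera(n))
s=cv2.imread("pics/scene7.png")
cv2.imwrite("pics/s7.png",cv2.resize(s[240:320,340:460],None,fx=6,fy=6,interpolation=cv2.INTER_CUBIC))
s=cv2.imread("pics/wrist7.png")
cv2.imwrite("pics/w7.png",cv2.resize(s[180:330,180:460],None,fx=2.8,fy=2.8,interpolation=cv2.INTER_CUBIC))
E
```

```text
clock: 9.18
ee_pos: [0.6054, 0.1541, 0.3884]
eef_rot: [-179.9, 0.0, 178.6]
wrist_force: [0.5, 1.2, 6.3]
gripper_width: 0.0157
[0.60543914 0.15412424 0.38839853] 9.175 [0.48164533 1.22077948 6.29067831]
```

View pics/s7.png

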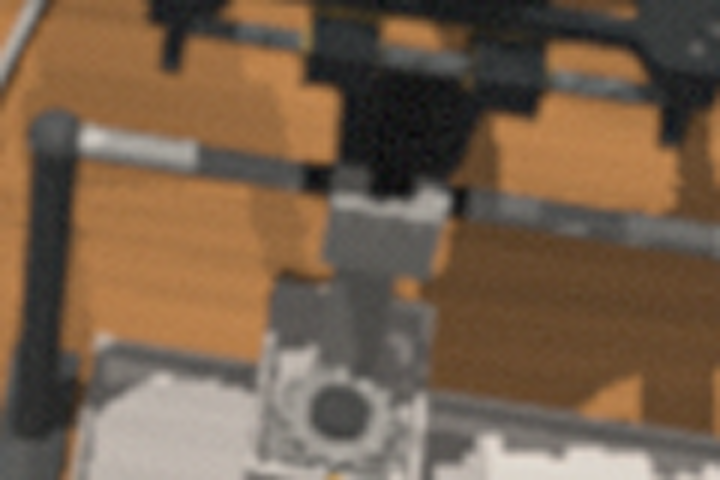

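View pics/w7.png

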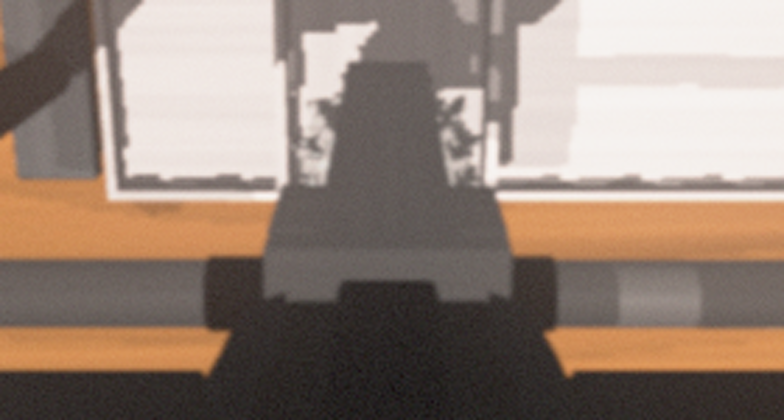

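The band spans crop columns 205–555 (centre 380) and the hook roof 263–511 (centre 387). The hook is therefore about 1.2 mm too far toward +y. I'll nudge it, ease the load and let go.

```bash
python3 -m handwheel '[0,-0.0013,0.0005,0,1,0,-0.0013,0.001,0,1,0,-0.0013,0.001,0,1]' && python3 -m handwheel '[0,0,0.0005,0,0.9,0,0,0.0005,0,0.8,0,0,0.0005,0,0.75,0,0,0.0005,0,0.75]' 
python3 - <<'E'
from h import *
o=robot.get_obs();print(o["ee_pos"],o["clock"],o["wrist_force"],o["gripper_width"])
cv2.imwrite("pics/wrist8.png",robot.camera("wrist"))
E
```

```text
clock: 9.7
ee_pos: [0.6054, 0.1535, 0.3885]
eef_rot: [-179.9, 0.0, 178.6]
wrist_force: [2.4, -0.2, 3.0]
gripper_width: 0.0154
clock: 10.2
ee_pos: [0.6051, 0.1541, 0.3887]
eef_rot: [-180.0, -0.1, 178.6]
wrist_force: [0.3, 0.1, -0.2]
gripper_width: 0.0219
[0.60508237 0.15408122 0.38871425] 10.2 [ 0.33925717  0.13372234 -0.24631677] 0.021947470926880156
```

View pics/wrist8.png

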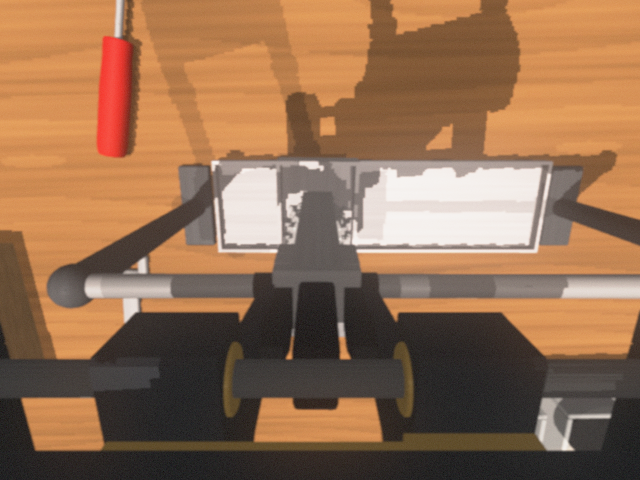

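It is released and hanging. I'll open the fingers further, rise straight up and check.

```bash
python3 -m handwheel '[0,0,0,0,0.55,0,0,0,0,0.55,0,0,0.015,0,0.5,0,0,0.05,0,0.4,0,0,0.09,0,0.3]'
python3 - <<'E'
from h import *
o=robot.get_obs();print(o["ee_pos"],o["clock"],o["wrist_force"],o["gripper_width"])
for n in("scene","top","wrist"):
    cv2.imwrite(f"pics/{n}9.png",robot.camera(n))
s=cv2.imread("pics/scene9.png")
cv2.imwrite("pics/s9.png",cv2.resize(s[230:350,330:470],None,fx=5,fy=5,interpolation=cv2.INTER_CUBIC))
E
```

```text
clock: 10.88
ee_pos: [0.6052, 0.1542, 0.4806]
eef_rot: [-180.0, -0.0, 178.6]
wrist_force: [0.7, -0.4, 0.6]
gripper_width: 0.06
[0.60515215 0.15417079 0.48059907] 10.875 [ 0.71390106 -0.37717252  0.59737711] 0.05995969357283124
```

View pics/s9.png

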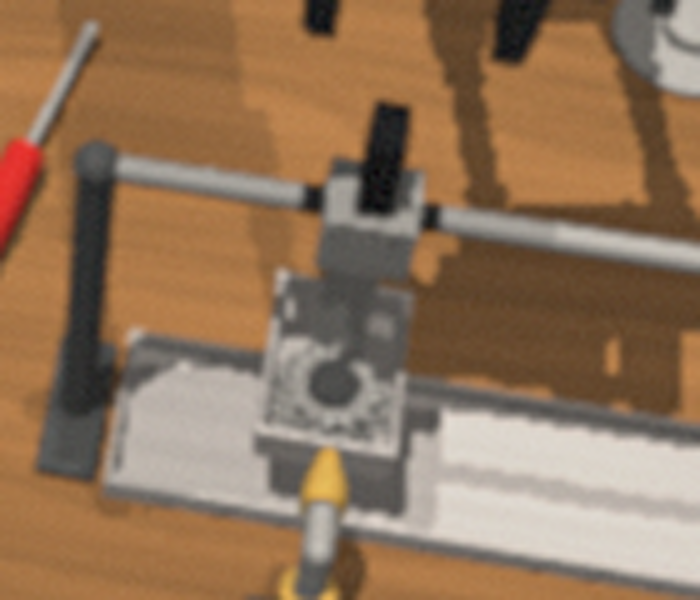

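View pics/wrist9.png

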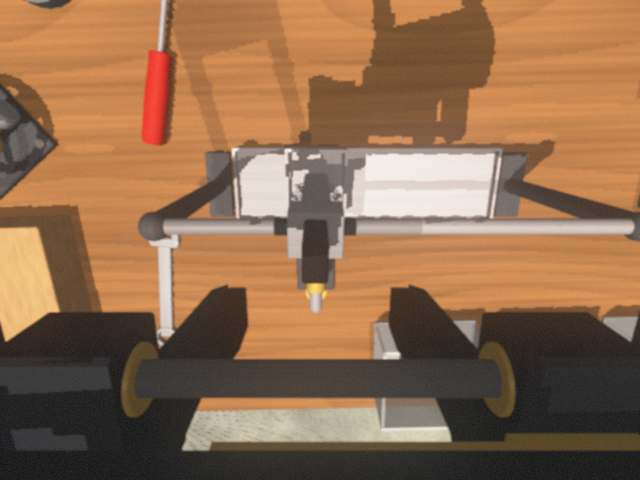

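In the wrist view the band spans columns 274–355 (centre 314.5) and the roof 287–343 (centre 315.5), so the basket hangs centred to under 1 mm. Next is the wheel.

```bash
python3 -m handwheel '[-0.01,-0.054,0,0,0.2,-0.021,-0.108,0,0,0,-0.032,-0.162,0,0,0,-0.042,-0.216,0,0,0,-0.053,-0.27,0,0,0]' && python3 -m handwheel '[-0.01,-0.054,-0.01,0.02,0,-0.021,-0.108,-0.03,0.025,0,-0.032,-0.162,-0.05,0.025,0,-0.032,-0.162,-0.06,0.025,0,-0.032,-0.162,-0.06,0.025,0]'
python3 - <<'E'
from h import *
o=robot.get_obs();print(o["ee_pos"],o["eef_rot"],o["clock"],o["joint_pos"])
cv2.imwrite("pics/wrist10.png",robot.camera("wrist"))
for P in[(.52,-.278,.163),(.52,-.278,.109),(.543,-.2334,.106)]: print(wpx(P,o))
E
```

```text
clock: 11.65
ee_pos: [0.5514, -0.1173, 0.4782]
eef_rot: [180.0, -0.1, 178.6]
wrist_force: [0.6, 0.4, 0.6]
gripper_width: 0.0883
clock: 12.28
ee_pos: [0.5198, -0.2774, 0.4173]
eef_rot: [179.9, -0.2, 180.0]
wrist_force: [-0.6, 0.6, 0.7]
gripper_width: 0.0883
[ 0.51980203 -0.2774158   0.41727954] [ 1.79854764e+02 -1.69236417e-01  1.79958295e+02] 12.275 [-3.05223542e+01  5.51616466e+00  1.01801491e+02  4.11385487e-02
  7.29018670e+01 -1.20492606e+02]
[316.31987142 246.6555919 ]
[316.42492406 226.15807365]
[370.53972881 252.21594862]
```

View pics/wrist10.png

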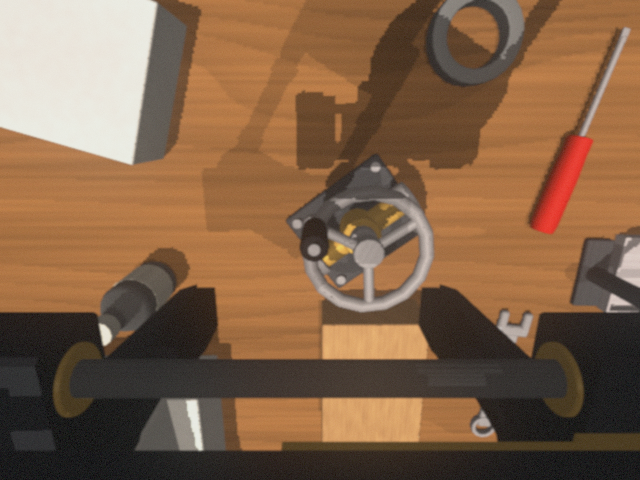

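The handle's top is at (314,250) and the hub at (368,252), each within 2 mm of what I predicted. I'll lower over the handle and grip it.

```bash
python3 -m handwheel '[0.001,-0.001,-0.05,0,0,0.001,-0.001,-0.1,0,0,0.001,-0.001,-0.131,0,0,0.001,-0.001,-0.131,0,0,0.001,-0.001,-0.131,0,0.5]' 20 && python3 -m handwheel '[0,0,0,0,1,0,0,0,0,1,0,0,0,0,1,0,0,0,0,1,0,0,0,0,1]' 20
python3 - <<'E'
from h import *
o=robot.get_obs();print(o["ee_pos"],o["eef_rot"],o["clock"],o["gripper_width"],o["wrist_force"],o["ft_torque"])
cv2.imwrite("pics/wrist11.png",robot.camera("wrist"))
E
```

```text
clock: 12.95
ee_pos: [0.5225, -0.2783, 0.2903]
eef_rot: [-179.9, 0.2, -179.9]
wrist_force: [0.5, 0.1, -0.0]
gripper_width: 0.0804
clock: 13.58
ee_pos: [0.5213, -0.2789, 0.2882]
eef_rot: [180.0, -0.0, -180.0]
wrist_force: [-0.1, 0.2, 0.4]
gripper_width: 0.0303
[ 0.52125795 -0.27885766  0.28816605] [ 1.79995038e+02 -5.56298276e-03 -1.79996626e+02] 13.575 0.03030710077219714 [-0.13019203  0.15323603  0.42809104] [ 0.0202569  -0.06115142  0.07560431]
```

View pics/wrist11.png

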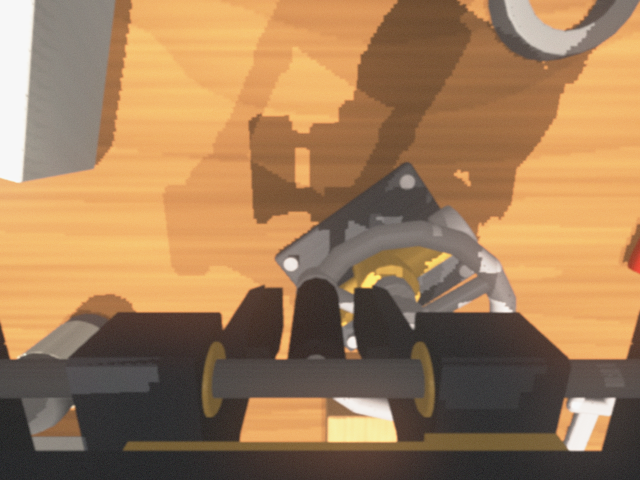

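```bash
python3 -m handwheel '[0,0,0,0,1,0,0,0,0,1,0,0,0,0,1]' 25
python3 - <<'E'
from h import *
o=robot.get_obs();P=o["ee_pos"];print(P)
t0=np.degrees(np.arctan2(P[1]+.234,P[0]-.543));print(t0,np.hypot(P[1]+.234,P[0]-.543))
t0=-116
for d in(-24,):
  for k in range(3):
    a=np.radians(t0+d*5*k);b=np.radians(t0+d*5*k+d*np.arange(1,6))
    print(d,k,[(round(50*(np.cos(x)-np.cos(a)),1),round(50*(np.sin(x)-np.sin(a)),1)) for x in b])
E
```

```text
clock: 14.0
ee_pos: [0.5212, -0.2792, 0.2881]
eef_rot: [-180.0, -0.0, -180.0]
wrist_force: [0.3, -4.3, -0.2]
gripper_width: 0.0192
[ 0.5212258  -0.27919667  0.28814895]
-115.72316883966988 0.05016826669305014
-24 0 [(np.float64(-16.4), np.float64(12.8)), (np.float64(-26.1), np.float64(31.2)), (np.float64(-27.6), np.float64(51.9)), (np.float64(-20.5), np.float64(71.4)), (np.float64(-6.0), np.float64(86.4))]
-24 1 [(np.float64(19.3), np.float64(7.8)), (np.float64(40.1), np.float64(7.1)), (np.float64(58.7), np.float64(-2.1)), (np.float64(72.1), np.float64(-18.0)), (np.float64(77.8), np.float64(-38.0))]
-24 2 [(np.float64(-2.9), np.float64(-20.6)), (np.float64(-13.9), np.float64(-38.2)), (np.float64(-31.1), np.float64(-49.8)), (np.float64(-51.6), np.float64(-53.5)), (np.float64(-71.8), np.float64(-48.4))]
```

I'll step clockwise in 30° calls, with a force check between calls so that the stop is met gently.

```bash
cat > chk.py <<'E'
import sys
from h import *
o=robot.get_obs();P=o["ee_pos"];f=o["wrist_force"];r=P[:2]-[.543,-.234]
t=np.array([-r[1],r[0]])/np.linalg.norm(r)
ft=f[:2]@t;fr=f[:2]@r/np.linalg.norm(r)
print("  th %.1f r %.1f  Ft %.1f Fr %.1f w %.4f"%(np.degrees(np.arctan2(r[1],r[0])),1e3*np.linalg.norm(r),ft,fr,o["gripper_width"]))
sys.exit(np.hypot(ft,fr)>float(sys.argv[1]))
E
python3 - <<'E'
from h import *
for k in range(12):
    a=np.radians(-116-30*k);b=a-np.radians([15,30])
    print(k,[(round(.05*(np.cos(x)-np.cos(a)),4),round(.05*(np.sin(x)-np.sin(a)),4)) for x in b.tolist()])
E
python3 -m handwheel '[-0.0107,0.0076,0,0,1,-0.0195,0.0173,0,0,1,-0.0195,0.0173,0,0,1]' 30; python3 chk.py 12
```

```text
0 [(np.float64(-0.0109), np.float64(0.0072)), (np.float64(-0.0195), np.float64(0.017))]
1 [(np.float64(-0.0058), np.float64(0.0117)), (np.float64(-0.0084), np.float64(0.0245))]
2 [(np.float64(0.0008), np.float64(0.013)), (np.float64(0.0049), np.float64(0.0254))]
3 [(np.float64(0.0072), np.float64(0.0109)), (np.float64(0.017), np.float64(0.0195))]
4 [(np.float64(0.0117), np.float64(0.0058)), (np.float64(0.0245), np.float64(0.0084))]
5 [(np.float64(0.013), np.float64(-0.0008)), (np.float64(0.0254), np.float64(-0.0049))]
6 [(np.float64(0.0109), np.float64(-0.0072)), (np.float64(0.0195), np.float64(-0.017))]
7 [(np.float64(0.0058), np.float64(-0.0117)), (np.float64(0.0084), np.float64(-0.0245))]
8 [(np.float64(-0.0008), np.float64(-0.013)), (np.float64(-0.0049), np.float64(-0.0254))]
9 [(np.float64(-0.0072), np.float64(-0.0109)), (np.float64(-0.017), np.float64(-0.0195))]
10 [(np.float64(-0.0117), np.float64(-0.0058)), (np.float64(-0.0245), np.float64(-0.0084))]
11 [(np.float64(-0.013), np.float64(0.0008)), (np.float64(-0.0254), np.float64(0.0049))]
clock: 14.38
ee_pos: [0.5011, -0.2606, 0.2881]
eef_rot: [179.9, -0.1, -180.0]
wrist_force: [-2.9, 1.2, 1.3]
gripper_width: 0.0188
  th -147.6 r 49.6  Ft -2.5 Fr 1.8 w 0.0188False
```

```bash
sed -i 's/sys.exit(np.hypot(ft,fr)>float(sys.argv\[1\]))/sys.exit(int(np.hypot(ft,fr)>float(sys.argv[1])))/' chk.py; H="python3 -m handwheel"; q="grep -v : "
$H '[-0.0058,0.0117,0,0,1,-0.0084,0.0242,0,0,1]' |grep clock; python3 chk.py 14 && 
$H '[0.0008,0.013,0,0,1,0.0049,0.0254,0,0,1]' |grep clock;  python3 chk.py 14
```

```text
clock: 14.62
  th -176.6 r 49.5  Ft 3.2 Fr -5.2 w 0.0191
clock: 14.88
  th 152.6 r 49.6  Ft 3.0 Fr -9.3 w 0.0193
```

The radial force pulls toward +x, so the axis lies about 1.5 mm further in +x than I took. I'll bias the path and continue.

```bash
sed -i 's/\.543,/.5445,/' chk.py
python3 -m handwheel '[0.0082,0.0109,0,0,1,0.0187,0.0195,0,0,1]' |grep clock; python3 chk.py 14 && 
python3 -m handwheel '[0.0117,0.0058,0,0,1,0.0245,0.0084,0,0,1]' |grep clock;  python3 chk.py 14
```

```text
clock: 15.12
  th 122.8 r 50.1  Ft 3.1 Fr -8.4 w 0.0191
clock: 15.38
  th 93.5 r 50.0  Ft 3.1 Fr -11.5 w 0.0192
```

```bash
sed -i 's/-\.234\]/-.236]/' chk.py
python3 -m handwheel '[0.013,-0.002,0,0,1,0.0254,-0.0069,0,0,1]' |grep clock; python3 chk.py 14 && 
python3 -m handwheel '[0.0109,-0.0072,0,0,1,0.0195,-0.017,0,0,1]' |grep clock;  python3 chk.py 14
```

```text
clock: 15.62
  th 64.4 r 51.0  Ft 2.7 Fr -5.0 w 0.0188
clock: 15.88
  th 35.6 r 50.6  Ft 33.2 Fr -3.7 w 0.0194
```

```bash
python3 -m handwheel '[0,0,0,0,1,0,0,0,0,1]' ; python3 chk.py 14
python3 - <<'E'
from h import *
o=robot.get_obs();print(o["ee_pos"],o["ft_torque"])
for n in("scene","top","wrist"):
    cv2.imwrite(f"pics/{n}12.png",robot.camera(n))
E
```

```text
clock: 16.12
ee_pos: [0.5853, -0.2062, 0.288]
eef_rot: [179.7, -0.3, 180.0]
wrist_force: [-9.5, 6.6, 8.4]
gripper_width: 0.0193
  th 36.2 r 50.5  Ft 11.0 Fr -3.7 w 0.0193
[ 0.58527414 -0.20615429  0.28798327] [1.03348533 1.4382893  0.01423838]
```

View pics/wrist12.png

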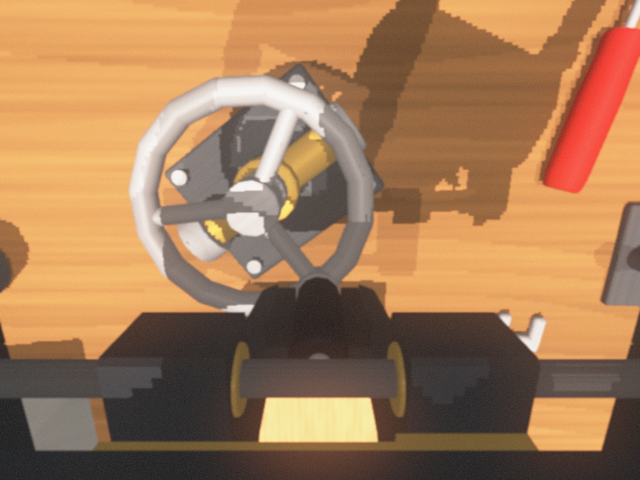

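The tangential force jumped to 33 N, then settled at 11 N at θ ≈ 36°. That looks like the stop, so I'll confirm it with a small extra clockwise push.

```bash
python3 -m handwheel '[0.0012,-0.0016,0,0,1,0.0012,-0.0016,0,0,1,0.0012,-0.0016,0,0,1]' ; python3 chk.py 14
python3 -m handwheel '[0.0012,-0.0016,0,0,1,0.0012,-0.0016,0,0,1,0.0012,-0.0016,0,0,1]' ; python3 chk.py 14
python3 - <<'E'
from h import *
cv2.imwrite("pics/wrist13.png",robot.camera("wrist"))
a=cv2.imread("pics/wrist12.png");b=cv2.imread("pics/wrist13.png");cv2.imwrite("pics/d13.png",np.hstack([a[60:320,120:420],b[60:320,120:420]]))
E
```

```text
clock: 16.65
ee_pos: [0.5858, -0.2067, 0.288]
eef_rot: [179.6, -0.5, 180.0]
wrist_force: [-12.1, 11.0, 10.8]
gripper_width: 0.0189
  th 35.4 r 50.6  Ft 16.0 Fr -3.5 w 0.0189
clock: 17.02
ee_pos: [0.5863, -0.2072, 0.2879]
eef_rot: [179.4, -0.6, 180.0]
wrist_force: [-14.8, 15.3, 13.3]
gripper_width: 0.0194
  th 34.6 r 50.8  Ft 21.0 Fr -3.5 w 0.0194
```

View pics/d13.png

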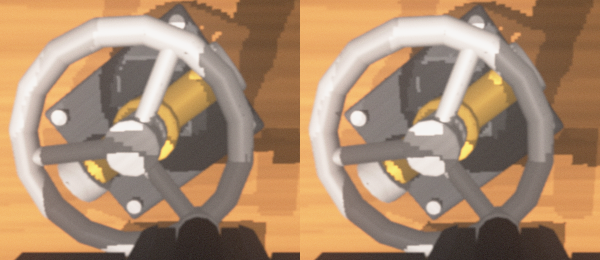

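The push confirms the hard stop: the force rises about 5 N per 2 mm commanded, and the wheel does not move in the images. Extrapolated to zero load, the closed handle angle is ≈38°. I'll unload to that point as the reference.

```bash
python3 -m handwheel '[-0.0036,0.0046,0,0,1,-0.0036,0.0046,0,0,1,-0.0036,0.0046,0,0,1]' ; python3 chk.py 14
python3 - <<'E'
from h import *
o=robot.get_obs();print(o["ee_pos"])
cv2.imwrite("pics/wrist14.png",robot.camera("wrist"));cv2.imwrite("pics/top14.png",robot.camera("top"))
for k in range(12):
    a=np.radians(36.5+30*k);b=a+np.radians([15,30])
    print(k,[(round(.05*(np.cos(x)-np.cos(a)),4),round(.05*(np.sin(x)-np.sin(a)),4)) for x in b.tolist()])
for k in range(3):
    a=np.radians(38+120*k);b=a+np.radians([24,48,72,96,120])
    print(k,[(float(round(.05*(np.cos(x)-np.cos(a)),4)),float(round(.05*(np.sin(x)-np.sin(a)),4))) for x in b.tolist()])
E
```

```text
clock: 17.45
ee_pos: [0.5847, -0.2057, 0.288]
eef_rot: [179.8, -0.2, 180.0]
wrist_force: [-6.1, 3.5, 4.4]
gripper_width: 0.0192
  th 37.0 r 50.4  Ft 6.5 Fr -2.7 w 0.0192
[ 0.58470604 -0.20566463  0.28801721]
0 [(np.float64(-0.0091), np.float64(0.0094)), (np.float64(-0.0203), np.float64(0.0161))]
1 [(np.float64(-0.0125), np.float64(0.0036)), (np.float64(-0.0256), np.float64(0.0038))]
2 [(np.float64(-0.0127), np.float64(-0.0032)), (np.float64(-0.0241), np.float64(-0.0095))]
3 [(np.float64(-0.0094), np.float64(-0.0091)), (np.float64(-0.0161), np.float64(-0.0203))]
4 [(np.float64(-0.0036), np.float64(-0.0125)), (np.float64(-0.0038), np.float64(-0.0256))]
5 [(np.float64(0.0032), np.float64(-0.0127)), (np.float64(0.0095), np.float64(-0.0241))]
6 [(np.float64(0.0091), np.float64(-0.0094)), (np.float64(0.0203), np.float64(-0.0161))]
7 [(np.float64(0.0125), np.float64(-0.0036)), (np.float64(0.0256), np.float64(-0.0038))]
8 [(np.float64(0.0127), np.float64(0.0032)), (np.float64(0.0241), np.float64(0.0095))]
9 [(np.float64(0.0094), np.float64(0.0091)), (np.float64(0.0161), np.float64(0.0203))]
10 [(np.float64(0.0036), np.float64(0.0125)), (np.float64(0.0038), np.float64(0.0256))]
11 [(np.float64(-0.0032), np.float64(0.0127)), (np.float64(-0.0095), np.float64(0.0241))]
0 [(-0.0159, 0.0134), (-0.0359, 0.0191), (-0.0565, 0.0162), (-0.0741, 0.0052), (-0.0858, -0.0121)]
1 [(-0.0036, -0.0205), (0.0014, -0.0406), (0.0142, -0.057), (0.0326, -0.0668), (0.0533, -0.0682)]
2 [(0.0195, 0.0071), (0.0345, 0.0216), (0.0423, 0.0408), (0.0416, 0.0616), (0.0324, 0.0803)]
```

```bash
python3 -m handwheel '[-0.0015,0.002,0,0,1,-0.0015,0.002,0,0,1,-0.0015,0.002,0,0,1]' ; python3 chk.py 14
python3 -m handwheel '[-0.0159,0.0134,0,0,1,-0.0359,0.0191,0,0,1,-0.0565,0.0162,0,0,1,-0.0741,0.0052,0,0,1,-0.0858,-0.0121,0,0,1]' | grep clock;python3 chk.py 14
```

```text
clock: 17.92
ee_pos: [0.584, -0.2049, 0.2882]
eef_rot: [-180.0, 0.0, -180.0]
wrist_force: [-1.2, -2.0, -1.0]
gripper_width: 0.0188
  th 38.2 r 50.3  Ft -0.8 Fr -2.2 w 0.0188
clock: 18.55
  th 156.6 r 51.1  Ft -3.9 Fr -5.7 w 0.0189
```

The reference at the stop, unloaded, is θ = 38.2° with the TCP at (0.5840, −0.2049). I'll continue opening through the two turns.

```bash

python3 -m handwheel '[-0.0036,-0.0205,0,0,1,0.0014,-0.0406,0,0,1,0.0142,-0.057,0,0,1,0.0326,-0.0668,0,0,1,0.0533,-0.0682,0,0,1]' | grep clock;python3 chk.py 18 &&
python3 -m handwheel '[0.0195,0.0071,0,0,1,0.0345,0.0216,0,0,1,0.0423,0.0408,0,0,1,0.0416,0.0616,0,0,1,0.0325,0.0803,0,0,1]' | grep clock;python3 chk.py 18
python3 - <<'E'
from h import *
o=robot.get_obs();print(o["ee_pos"]);cv2.imwrite("pics/wrist15.png",robot.camera("wrist"))
a=cv2.imread("pics/wrist14.png");b=cv2.imread("pics/wrist15.png");cv2.imwrite("pics/d15.png",np.hstack([a[60:320,120:420],b[60:320,120:420]]))
E
```

```text
clock: 19.18
  th -81.7 r 49.7  Ft -3.3 Fr -12.6 w 0.0191
clock: 19.8
  th 37.3 r 50.4  Ft -3.2 Fr -6.0 w 0.0190
[ 0.5845551  -0.20547075  0.28808327]
```

View pics/d15.png

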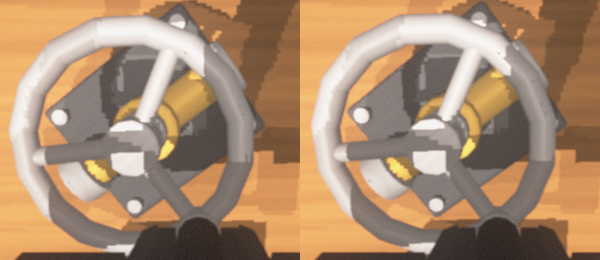

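One turn is done and the spokes match the reference picture. Now the second turn.

```bash

python3 -m handwheel '[-0.0159,0.0134,0,0,1,-0.0359,0.0191,0,0,1,-0.0565,0.0162,0,0,1,-0.0741,0.0052,0,0,1,-0.0858,-0.0121,0,0,1]' | grep clock;python3 chk.py 18 &&
python3 -m handwheel '[-0.0036,-0.0205,0,0,1,0.0014,-0.0406,0,0,1,0.0142,-0.057,0,0,1,0.0326,-0.0668,0,0,1,0.0533,-0.0682,0,0,1]' | grep clock;python3 chk.py 18 &&
python3 -m handwheel '[0.0195,0.0071,0,0,1,0.0345,0.0216,0,0,1,0.0423,0.0408,0,0,1,0.0416,0.0616,0,0,1,0.0325,0.0803,0,0,1]' | grep clock;python3 chk.py 18
python3 -m handwheel '[0,0,0,0,1,0,0,0,0,1,0,0,0,0,1]' | grep clock;python3 chk.py 18
python3 - <<'E'
from h import *
o=robot.get_obs();print(o["ee_pos"]);
for n in ("wrist","top","scene"): cv2.imwrite(f"pics/{n}16.png",robot.camera(n))
a=cv2.imread("pics/wrist14.png");b=cv2.imread("pics/wrist16.png");cv2.imwrite("pics/d16.png",np.hstack([a[60:320,120:420],b[60:320,120:420]]))
E
```

```text
clock: 20.48
  th 157.0 r 51.2  Ft -3.5 Fr -5.4 w 0.0189
clock: 21.1
  th -81.7 r 49.8  Ft -3.6 Fr -14.5 w 0.0193
clock: 21.72
  th 37.1 r 50.4  Ft -4.4 Fr -6.3 w 0.0195
clock: 22.1
  th 38.7 r 50.2  Ft 2.4 Fr -1.7 w 0.0189
[ 0.5836997  -0.20464648  0.28810491]
```

View pics/d16.png

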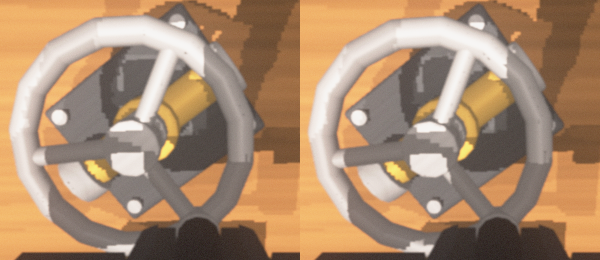

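View pics/scene16.png

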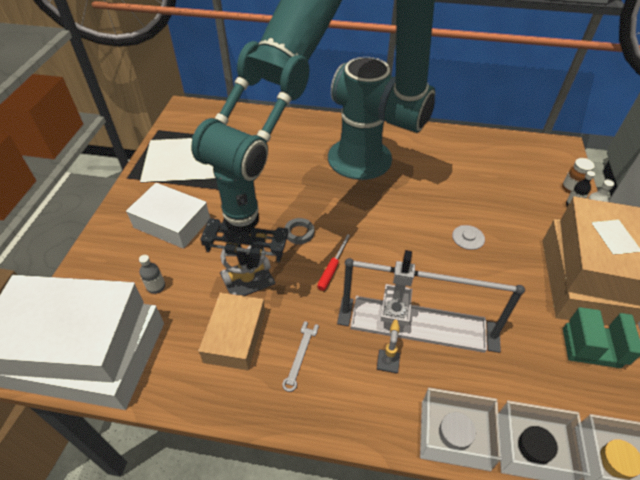

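The full loop ended at 38.7° with +2.4 N, about 1° past the 38.0–38.2° reference. I'll trim it back slightly and let it settle.

```bash

python3 -m handwheel '[0.0003,-0.0004,0,0,1,0.0005,-0.0007,0,0,1,0.0005,-0.0007,0,0,1,0.0005,-0.0007,0,0,1]' | grep clock;python3 chk.py 18
python3 -m handwheel '[0,0,0,0,1,0,0,0,0,1,0,0,0,0,1,0,0,0,0,1]' | grep clock;python3 chk.py 18
```

```text
clock: 22.75
  th 37.7 r 50.2  Ft 1.7 Fr -1.3 w 0.0192
clock: 23.25
  th 37.8 r 50.2  Ft 1.3 Fr -1.1 w 0.0193
```

```bash
python3 - <<'E'
from h import *
for n in ("top","scene"):cv2.imwrite(f"pics/{n}17.png",robot.camera(n))
t=cv2.imread("pics/top17.png");s=cv2.imread("pics/scene17.png")
cv2.imwrite("pics/f17.png",np.vstack([cv2.resize(t[170:270,120:320],(780,290)),cv2.resize(s[230:350,330:530],(480,288))[:, :] if 0 else cv2.resize(s[230:304,330:530],(780,290))]))
o=robot.get_obs();print(o["clock"],o["joint_vel"].round(2))
E
```

```text
23.35 [-0.03 -0.02 -0.06 -0.1   0.07 -0.09]
```

View pics/f17.png

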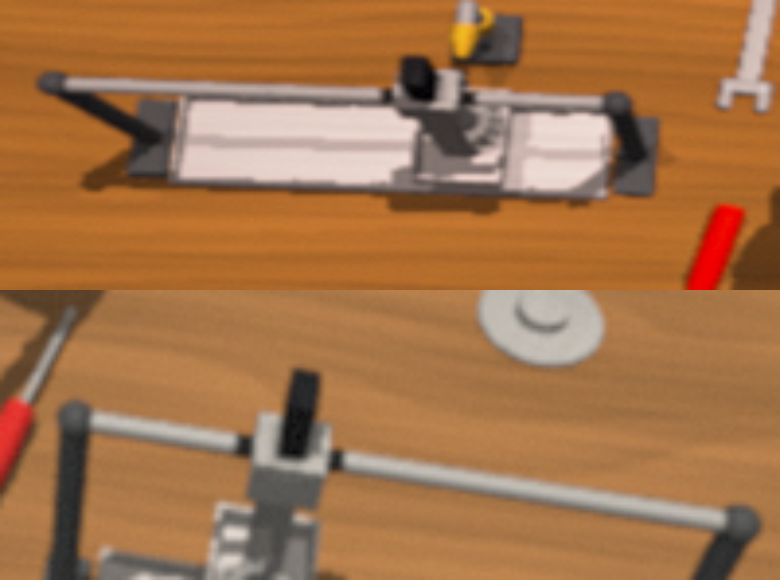

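View pics/top17.png

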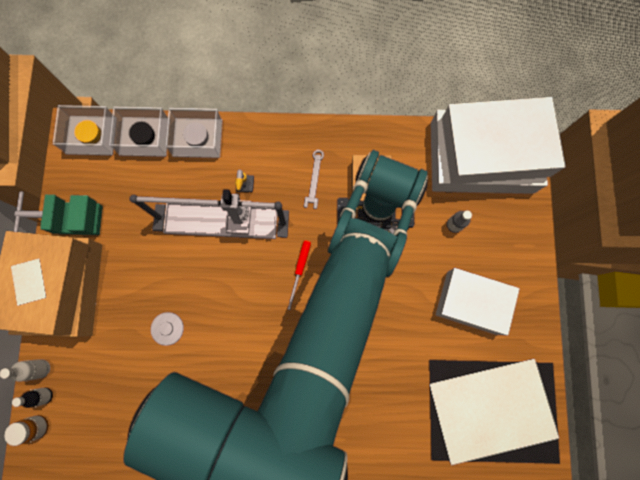

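The basket hangs with a sliver of band showing on both sides of the hook. The bystanders in view have not moved, and the wheel is at rest in the grip. Handing in.

```bash
python3 -c "
from rig import robot
print(robot.hand_in())"
```

```text
the job is handed in; nothing more can be done
None
```

The job is done and handed in at about 23 s. The basket hangs on the tape band, and the wheel is two turns open with the handle still gripped.

- **Basket:** I hooked it on about 100 mm from the rail's middle toward the free end, slid it to the band and let go. In the wrist view just after release, the hook was centred on the band to within about 1 mm. The last top and scene views still show band on both sides of the hook.
- **Wheel:** I turned it clockwise by about 208° until it met the stop, which took a peak of about 33 N. A further push confirmed the stop: the force kept rising and the wheel did not move in the pictures. I then backed it off two turns.
- **Setting:** It ended about 1° past two turns, so I trimmed it back. The last reading was 37.8° with about 1 N on the handle, against 38.0–38.2° at the stop with no load. The spokes matched the stop picture before that 1° trim.
- **Disagreements:**
  - The cameras differed by 1–3 mm in y, so I centred the basket by the wrist view alone.
  - My first estimate of the wheel axis was about 2 mm off. This gave sideways forces of up to about 15 N on the handle while turning.
- **Bystanders:** None that the last pictures show had moved. The arm hides the roll of tape and part of the carton in the last top view, but both were in place in the scene view taken just before the trim.

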